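# Mount the stencil frame in the clamps of the printing board

### The arm

A 6-joint arm with a two-finger parallel gripper is mounted at the origin on the work surface. World frame = base frame: x ahead of the robot, y to its left, z up, the work surface at z = 0. Lengths are in m, angles in rad, forces in N, time in s.
With the tool pointing down it reaches from about 0.25 to 0.725 m from the base axis. Payload 9.7 kg.
Tool frame: the origin (TCP) lies between the finger pads; the fingertips stand 17 mm ahead of it and the grasp point (between the pads) lies 2 mm behind it; z points along the fingers, y is the line along which they close (so a half turn about z gives the same grasp; the last joint's range is limited). The gripper opens to 85 mm and grips with 20 to 120 N. Pads are 22 mm wide; open, the fingers measure 114 mm over their backs; the gripper's body (76 mm by 85 mm) begins 54 mm behind the grasp point. The pads swing forward as they close: fully open they stand 13 mm farther back than shut.
Start: joints at [-1.105, 0.087, 0.176, 1.66, 0, 1.571], TCP at [0.247, -0.491, 0.248] pointing down, gripper open.
Joint ranges: [-3.13, 3.13], [-0.85, 1.81], [-1.15, 1.24], [-2.2, 2.28], [-1.44, 1.52], [-3.14, 3.14]. Speed limits (rad/s): [2.22, 2.22, 2.57, 3.14, 3.14, 3.14].

### API

Orientations are given as [roll, pitch, yaw] about the fixed x, y, z axes, in that order (R = Rz(yaw) Ry(pitch) Rx(roll)).
In Python, from rig import sensors, get_image, calibration, ctrl gives the robot as it stands. The module is installed in compiled form; this text tells all that it offers.
- The arm moves only by the tool jog_arm, never from a script. Its argument "increments" is text: rows parted by semicolons, each of 5 numbers parted by spaces: the shift along the tool's x, y, z in m, then the turn about the tool's z in degrees, then the opening, from 0 (shut) to 1 (fully open). A call has exactly 8 rows; each row is the pose to reach, as a shift and turn from the pose commanded when the call began, along the tool's axes at that moment; what a row does not reach only later rows make up. A row lasts 1/8 s, in which the tool goes at most 62.5 mm and 10.7 degrees, less where a joint would pass 70% of its speed; a pose out of reach is approached as far as the arm can. A call with a gripper value outside its range is refused whole. The fingers move at their own pace and stop on an object; "grip_force" is the grip in N (left out, the last holds). Time passes only in rows, so rows that repeat a pose let the fingers close, or fill a call up. It gives the time, the measured TCP pose, the force, the opening and the grip force at its end, in the units of the state.
- sensors.observe(): the state, without advancing time (a new reading comes with each control period).
- get_image(name): name is "side" or "top"; returns (picture, depth): 480x640x3 uint8, red, green, blue; 480x640 float32, m along the optical axis (not along the pixel's ray), 0 where there is no reading.
- calibration(name): a dict with "intrinsics" (3x3 intrinsics, pixels), "xyz" and "rotation" of the camera in the world. Camera axes: x right, y up, looking along -z (the intrinsics and any distortion apply to the point x, -y, -z); pixel columns grow to the right and rows downward; lengths in m; the calibration is good to about 2 mm. A picture is of the moment at which its call begins. calibration takes no time and is no camera call.
- ctrl.close_job(): hands the job in; it is judged then, once.
The state is a dict: "time_s": time; "q": joint angles; "joint_vel": joint speeds; "joint_torque": joint torques, N m; "tool_pos": TCP position; "tool_rot": TCP orientation; "contact_force": force on the tool from outside, world axes, zero at the start; "torque": the same for the moment, N m; "grip_width": opening from 0.0 (shut) to 1.0 (fully open); "grip_force": force on a finger pad.
Only numpy, scipy, OpenCV 4.12 (cv2) and the standard library are available. Lean on these libraries where they do the work, as an engineer would, in place of code of your own. Each camera call takes 0.05 s, during which the arm holds its last target. There are 200 camera calls.

### The job

Slide the stencil frame back over the printing board, under the toes of the two frame clamps, and press it home with a gentle push of about 12 newtons, not bearing down on it, until its back bar bears on the stop screws of both clamps at once, with the frame centred between the board's sides. Then swing both clamp levers in fully, so that it stays locked there. Never ram the frame into a clamp (more than 12 newtons on either) or grind it down on the board, and leave the jars and tools standing about where they are.

Things in the scene. Friction and masses are not known exactly. Their poses are not given: they have to be found in the camera images.
- board: Plywood printing board fixed to the table, 440 (x) x 520 (y) x 18 mm. Origin at the centre of its underside, on the table; top 18 mm above. Its +x points away from the robot, to the side with the two clamps, which are set in slots: their back walls are up to 3 mm out of line and their spacing is 184 to 216 mm.
- frame: Loose frame lying flat on the board: four pine bars 34 mm wide, 24 mm high, 200 (x) x 260 (y) mm over all, 0.25 to 0.5 kg, a 3 mm stencil panel closing its inside (132 x 192 mm) level with its underside. Origin at the centre of its underside, +x to the clamps. The back bar (x = 66 to 100 mm) goes into the clamps; its middle can be gripped or pushed between them.
- back_mid (a point): Point on the frame: middle of the back face of the back bar, 12 mm above the frame's underside.
- back_l (a point): Point on the frame: on the back face of the back bar, 100 mm to the left (+y of the frame) of its middle, 12 mm up.
- back_r (a point): Point on the frame: on the back face of the back bar, 100 mm to the right (-y of the frame) of its middle, 12 mm up.
- clamp_l: Left (+y) steel clamp on the board: a rigid C-jaw 44 mm wide (y), open to -x and at its sides. Origin on the board's top at the foot of the pocket's back wall, +x into the clamp. Pocket 27 mm high; toe 6 mm thick, overhanging 32 mm to -x. From the wall, 16 mm up, a brass stop screw 10 mm across sticks out 0 to 9 mm: set apart in each clamp, under the toe, not measured. Rear end at x = +83 mm.
- clamp_r: Right (-y) frame clamp, the same as the left one.
- lever_l (a joint): Left clamp's cam lever, turning about a vertical axis 16 mm in front (-x) of the clamp's origin. 0 = open, pointing outward (+y of the clamp); it grows as it swings towards the robot to 1.571 = fully locked, at its stop, pointing to -x. It stays where it is left (1.5 to 3 N at the grip). A quarter turn lowers a sprung rubber foot 5.5 mm out of the toe, pressing the bar with about 8 N.
- lever_r (a joint): Cam lever on the right clamp, its mirror image: 0 = open, pointing outward (-y of the clamp); 1.571 = fully locked at its stop, pointing to -x.
- knob_l (a point): Centre of the left lever's upright black grip, a cylinder 16 mm across and 28 mm high, 60 mm from the lever's axis; the centre is 59 mm above the board's top, its upper end 73 mm. The lever's flat arm under it has its top at 45 mm. With the lever swung in before the frame is home, the foot blocks the pocket.
- knob_r (a point): Centre of the right lever's upright black grip, the same.
- dye_jar: Loose bystander on the board near its front left corner: small clear jar with a black lid, 54 mm across, 55 mm high; origin under its centre.
- pin_tin: Loose bystander on the board near its front right corner: flat round tin with a black lid, 57 mm across, 26 mm high; origin under its centre.

How it is judged:
On the way, in this order (a step that is already met when the one before it is completed fails the run):
1. with the levers still open, the frame lies flat, its back bar in both pockets and pressed home, bearing on both clamps' stop screws with at least 1 N each (contact force between frame and clamp_l above 1 N and contact force between frame and clamp_r above 1 N and x of back_l in the frame of clamp_l above -0.011 m and x of back_r in the frame of clamp_r above -0.011 m and value of joint each of lever_l, lever_r below 0.7 rad and angle between frame's own z axis and vertical below 0.01 rad), for 0.2 s.
2. both levers are swung in to lock (value of joint each of lever_l, lever_r above 1.4 rad), for 0.2 s.
At the end, for the whole second after the job is handed in: The frame lies flat and at rest, its back bar in both pockets up to the stop screws (within 11 mm of the back walls; the screws stand out up to 9 mm), its middle within 12 mm of the board's centre line, both levers within 0.17 rad of locked, each clamp pressing on it with over 3 N (all of step 2 and x of back_l in the frame of clamp_l above -0.011 m and x of back_r in the frame of clamp_r above -0.011 m and y of back_mid in the frame of board between -0.012 and 0.012 m and contact force between frame and clamp_l above 3 N and contact force between frame and clamp_r above 3 N and angle between frame's own z axis and vertical below 0.03 rad and linear speed of frame below 0.01 m/s); the robot touches nothing.
It fails at once if the frame is rammed or forced into a clamp (over 12 N on one whose lever is still open, over 25 N on any) ((contact force between frame and clamp_l above 12 N and value of joint lever_l below 0.7 rad) or (contact force between frame and clamp_r above 12 N and value of joint lever_r below 0.7 rad) or contact force between frame and clamp_l above 25 N or contact force between frame and clamp_r above 25 N).
It fails at once if the frame is ground down on the board (over 25 N) (contact force between frame and board above 25 N).
It fails at once if the jar or tin on the board is pushed more than 20 mm (distance of any of dye_jar, pin_tin from where it was at the start of the episode above 0.02 m).
It fails at once if a thing standing on the table is pushed more than 20 mm (distance of any of blower, palette, rinse_cup, fixer, brush1, squeegee from where it was at the start of the episode above 0.02 m).
It also fails if it takes over 72 s, if anything falls off the work surface, if the arm or the gripper's body presses on something with over 40 N, if the wrist force passes 120 N, or if a joint passes its speed limit or range.

## Working session

There is one attempt and no reset: what is moved stays moved. The work goes in short steps, Python scripts to look and compute and a tool call to move; the robot and the scene stay as the last step left them, time stands still between calls to the robot, and variables do not carry over. Pictures are saved under pics/ and viewed, at most 10 in all, crops included, and the job is handed in when it is done.

Besides the shell and the picture viewer there is one more tool, called by a JSON object that holds its "fn" and its "kwargs". jog_arm: Moves the arm, as the interface text tells. Its arguments: {"type":"object","properties":{"increments":{"type":"string"},"grip_force":{"type":"number"}},"required":["increments"]}

```bash
mkdir -p pics
cat > h.py <<'E'
import numpy as np, cv2
from rig import sensors,get_image,calibration,ctrl
def grab(n):
    im,d=get_image(n); np.savez('%s.npz'%n,im=im,d=d)
    return im,d
def load(n):
    z=np.load('%s.npz'%n); return z['im'],z['d']
def world(n,u,v,dep=None,z=None):
    c=calibration(n);K=np.array(c['intrinsics']);R=np.array(c['rotation']);t=np.array(c['xyz'])
    r=np.array([(u-K[0,2])/K[0,0],-(v-K[1,2])/K[1,1],-1.]);w=R@r
    if z is not None: dep=(z-t[2])/w[2]
    return t+w*dep
E
python3 - <<'E'
from h import *
for n in('top','side'):
    im,d=grab(n);cv2.imwrite('pics/%s0.png'%n,im[:,:,::-1]);print(calibration(n))
print(sensors.observe())
E
```

```text
{'intrinsics': array([[509.1775207 ,   0.        , 318.14203117],
       [  0.        , 509.1775207 , 239.75793798],
       [  0.        ,   0.        ,   1.        ]]), 'xyz': array([0.44619784, 0.0272602 , 1.1424114 ]), 'rotation': array([ 7.23552678e-02,  1.59080408e-03, -1.59315435e+00])}
{'intrinsics': array([[501.51674143,   0.        , 319.02461717],
       [  0.        , 501.51674143, 249.57180291],
       [  0.        ,   0.        ,   1.        ]]), 'xyz': array([0.37774999, 0.7634223 , 0.65703812]), 'rotation': array([ 0.9196554 , -0.00752697, -2.9495479 ])}
{'time_s': 0.1, 'q': array([-1.10499808e+00,  8.74007600e-02,  1.75175961e-01,  1.65978987e+00,
        1.33830364e-05,  1.57074560e+00]), 'joint_vel': array([-0.00031142, -0.00146374,  0.00317279, -0.0003247 ,  0.00020342,
        0.00047075]), 'joint_torque': array([ 3.54382951e-05, -5.21560764e+01,  4.65654945e+01,  1.59745192e-02,
       -6.55277518e-05, -1.23076853e-05]), 'tool_pos': array([ 0.24694101, -0.49123001,  0.24763712]), 'tool_rot': array([-3.14037432e+00, -1.34448344e-05,  4.65848964e-01]), 'contact_force': array([ 0.77394179, -0.41554196,  0.20397612]), 'torque': array([ 0.00292567, -0.01018473, -0.0228289 ]), 'grip_force': 0.0, 'grip_width': 0.9992531872059356}
```

View pics/top0.png

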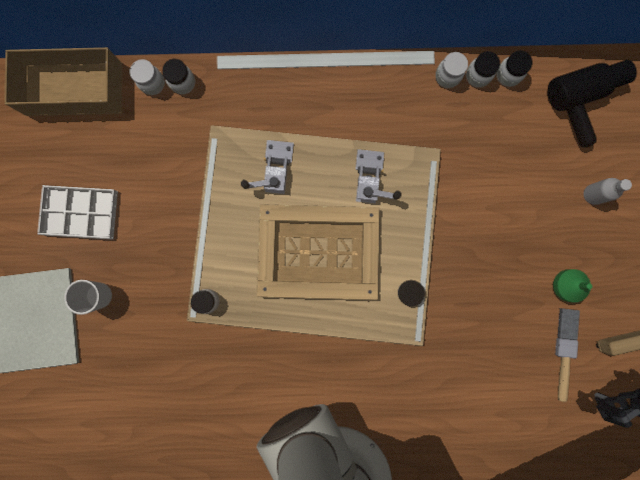

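View pics/side0.png

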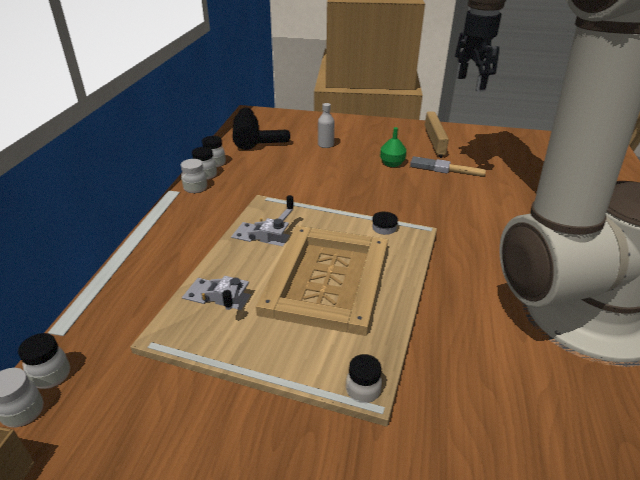

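The top view shows the board at about (190–440, 127–345), the frame at (258–380, 206–300), and the clamps at (277,168) and (370,178), with their levers pointing outward. I'll enlarge that area.

```bash
sed -i "s/R=np.array(c\['rotation'\])/R=Rot.from_euler('xyz',c['rotation']).as_matrix()/; 1a from scipy.spatial.transform import Rotation as Rot" h.py
python3 - <<'E'
from h import *
im,d=load('top')
cv2.imwrite('pics/c1.png',cv2.resize(im[120:320,185:445,::-1],None,fx=3,fy=3,interpolation=cv2.INTER_CUBIC))
for n,u,v,z in[('bFL',188,321,.018),('bBL',211,126,.018),('bBR',440,149,.018),('bFR',424,345,.018)]:
    print(n,world('top',u,v,z=z), d[int(v)+(3 if v<200 else -3),u+(3 if u<300 else -3)])
E
```

```text
bFL [0.35580634 0.31610844 0.018     ] 1.1155857
bBL [0.78984787 0.26263395 0.018     ] 1.1450639
bBR [ 0.72555714 -0.25049589  0.018     ] 1.1404366
bFR [ 0.29248437 -0.19841505  0.018     ] 1.1099643
```

View pics/c1.png

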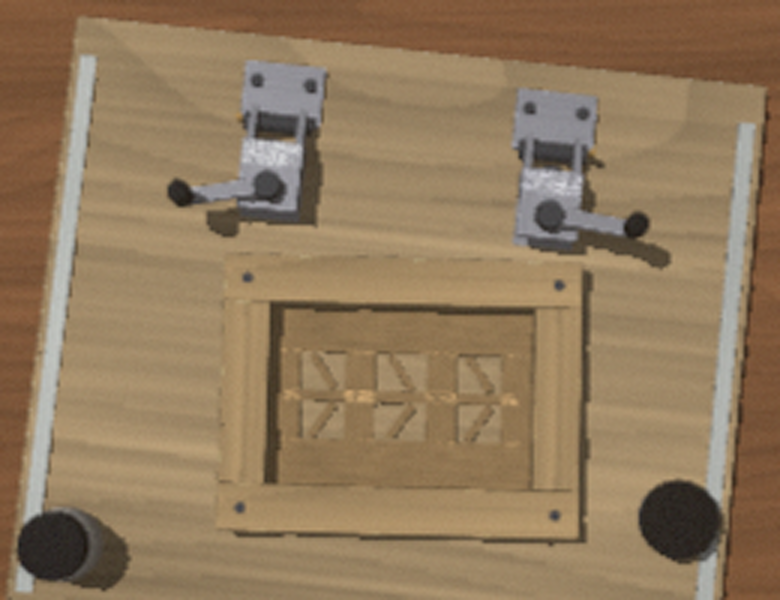

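```bash
cat >> h.py <<'E'
BY=np.deg2rad(-7.05); BC=np.array([.541,.0325])
def tb(p):
    c,s=np.cos(BY),np.sin(BY); q=np.asarray(p)[:2]-BC
    return np.array([c*q[0]+s*q[1],-s*q[0]+c*q[1]])*1000
def fb(p):
    c,s=np.cos(BY),np.sin(BY); return BC+np.array([c*p[0]-s*p[1],s*p[0]+c*p[1]])/1000
E
python3 - <<'E'
from h import *
im,d=load('top')
def cr(x,y): return (x+.5)/3-.5+185,(y+.5)/3-.5+120
for n,x,y,z in[('fBL',226,254,.042),('fBR',584,265,.042),('fFL',218,528,.042),('fFR',580,541,.042),('hubL',267,184,.07),('knobL',180,191,.091),('hubR',550,214,.07),('knobR',636,223,.091),
 ('cL rearL',246,62,.02),('cL rearR',325,68,.02),('cR rearL',517,88,.02),('cR rearR',597,97,.02),('cL toeL',240,214,.051),('cL toeR',298,218,.051),('cR toeL',515,243,.051),('cR toeR',577,248,.051),('jar',52,545,.073),('tin',680,520,.044)]:
    u,v=cr(x,y); p=world('top',u,v,z=z)
    q=world('top',u,v,dep=d[int(round(v)),int(round(u))])
    print(n,p.round(4),'board mm',tb(p).round(1),'depth z %.3f'%q[2],tb(q).round(1))
E
```

```text
fBL [0.6062 0.1521 0.042 ] board mm [ 50.  126.7] depth z 0.015 [ 53.5 130.2]
fBR [ 0.5923 -0.1075  0.042 ] board mm [  68.1 -132.6] depth z 0.043 [  67.8 -132.5]
fFL [0.4084 0.1606 0.042 ] board mm [-147.3  110.9] depth z 0.021 [-148.3  113.4]
fFR [ 0.3934 -0.0984  0.042 ] board mm [-130.4 -148. ] depth z 0.020 [-131.2 -150.7]
hubL [0.6515 0.1191 0.07  ] board mm [99.  99.5] depth z 0.069 [99.3 99.7]
knobL [0.6439 0.1779 0.091 ] board mm [ 84.3 157. ] depth z 0.092 [ 84.2 156.9]
hubR [ 0.6255 -0.0811  0.07  ] board mm [  97.8 -102.3] depth z 0.070 [  97.8 -102.4]
knobR [ 0.6143 -0.1385  0.091 ] board mm [  93.7 -160.7] depth z 0.089 [  94.1 -160.9]
cL rearL [0.7536 0.1376 0.02  ] board mm [198.1 130.4] depth z 0.021 [197.8 130.3]
cL rearR [0.7477 0.0787 0.02  ] board mm [199.5  71.2] depth z 0.022 [198.9  71. ]
cR rearL [ 0.7293 -0.0643  0.02  ] board mm [198.7 -73. ] depth z 0.018 [199.4 -73.1]
cR rearR [ 0.7211 -0.1238  0.02  ] board mm [ 197.9 -133. ] depth z 0.024 [ 196.8 -132.5]
cL toeL [0.6337 0.1406 0.051 ] board mm [ 78.7 118.6] depth z 0.019 [ 83.9 122.7]
cL toeR [0.6299 0.0988 0.051 ] board mm [80.  76.7] depth z 0.017 [85.4 79.6]
cR toeL [ 0.6081 -0.0572  0.051 ] board mm [ 77.6 -80.8] depth z 0.021 [ 82.4 -82.5]
cR toeR [ 0.6035 -0.1017  0.051 ] board mm [  78.5 -125.5] depth z 0.019 [  83.5 -128.7]
jar [0.4003 0.2726 0.073 ] board mm [-169.1  221. ] depth z 0.075 [-168.9  220.5]
tin [ 0.4068 -0.1701  0.044 ] board mm [-108.3 -217.6] depth z 0.041 [-108.3 -218.1]
```

```bash
cat >> h.py <<'E'
def inc(x,y,z,yawdeg,p=None,rot=None):
    "tool-axis shift (mm) and tool-z turn (deg) to a tool-down world pose"
    if p is None:
        s=sensors.observe(); p,rot=s['tool_pos'],s['tool_rot']
    R=Rot.from_euler('xyz',rot).as_matrix()
    t=-((yawdeg-np.degrees(rot[2])+180)%360-180)
    return (R.T@(np.array([x,y,z])-p)*1000).round(1), round(t,2)
E
python3 - <<'E'
from h import *
b=fb((42,-4.2)); print(b, inc(*b,.15,86.95))
E
```

```text
[0.58216697 0.02317687] (array([ 530.6, -308.9,   98. ]), np.float64(-60.26))
```

{"fn": "jog_arm", "kwargs": {"increments": "0.053 -0.031 0 -7.5 1; 0.106 -0.062 0 -15 1; 0.159 -0.093 0 -22.5 1; 0.212 -0.124 0.02 -30 1; 0.265 -0.155 0.04 -37.5 1; 0.318 -0.186 0.06 -45 1; 0.371 -0.217 0.07 -52.5 1; 0.424 -0.248 0.08 -60.3 1", "grip_force": 20}}

```text
time_s: 1.1
tool_pos: [0.5121, -0.0821, 0.1685]
tool_rot: [-3.141, 0.0, 1.523]
contact_force: [0.1, -0.8, 0.5]
grip_width: 1.003
grip_force: 0.0
```

Run:
```python
from h import *
b=fb((42,-4.2)); print(inc(*b,.15,86.95),inc(*b,.044,86.95))
```

```text
(array([108.5,  65. ,  18.5]), np.float64(0.29)) (array([108.5,  65. , 124.5]), np.float64(0.29))
```

{"fn": "jog_arm", "kwargs": {"increments": "0.036 0.022 0.006 0 1; 0.072 0.044 0.012 0 1; 0.106 0.063 0.019 0 1; 0.106 0.063 0.035 0 1; 0.106 0.063 0.05 0 1; 0.106 0.063 0.06 0 1; 0.106 0.063 0.06 0 1; 0.106 0.063 0.06 0 1"}}

```text
time_s: 2.1
tool_pos: [0.58, 0.0181, 0.1098]
tool_rot: [3.141, -0.0, 1.517]
contact_force: [0.7, -1.3, -0.6]
grip_width: 1.003
grip_force: 0.0
```

Run:
```python
from h import *
b=fb((42,-4.2)); print(inc(*b,.044,86.95))
for n in('top',):
    im,d=grab(n); 
im2,_=grab('side')
cv2.imwrite('pics/a.png',np.hstack([cv2.resize(im[130:290,200:440,::-1],(400,267)),cv2.resize(im2[180:380,130:430,::-1],(400,267))]))
```

```text
(array([ 5.2,  1.8, 65.9]), np.float64(-0.0))
```

View pics/a.png

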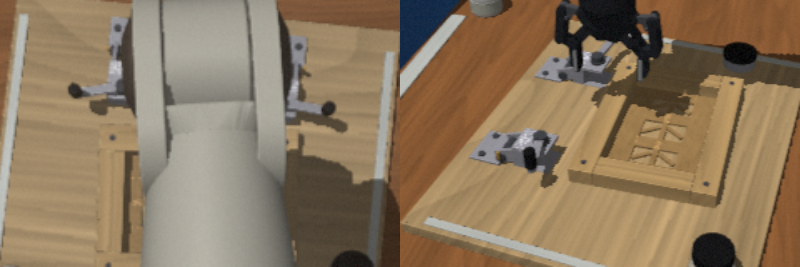

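The gripper straddles the middle of the back bar, and the arm hides most of the top view. Next I descend and grip.

{"fn": "jog_arm", "kwargs": {"increments": "0.003 0.001 0.02 0 1; 0.005 0.002 0.04 0 1; 0.005 0.002 0.056 0 1; 0.005 0.002 0.066 0 1; 0.005 0.002 0.066 0 0.8; 0.005 0.002 0.066 0 0.5; 0.005 0.002 0.066 0 0.3; 0.005 0.002 0.066 0 0.3"}}

```text
time_s: 3.2
tool_pos: [0.5828, 0.0234, 0.0441]
tool_rot: [3.14, -0.0, 1.518]
contact_force: [0.1, -0.8, 4.5]
grip_width: 0.396
grip_force: 21.4
```

{"fn": "jog_arm", "kwargs": {"increments": "0 0.003 -0.0005 0.5 0.3; 0 0.008 -0.0005 1 0.3; 0 0.014 -0.0005 1.5 0.3; 0 0.02 -0.0005 2 0.3; 0 0.026 -0.0005 2.7 0.3; 0.001 0.032 -0.0005 3.4 0.3; 0.001 0.037 -0.0005 4 0.3; 0.001 0.040 -0.0005 4 0.3"}}

```text
time_s: 4.2
tool_pos: [0.6219, 0.0224, 0.0442]
tool_rot: [-3.141, -0.0, 1.448]
contact_force: [-7.0, 1.0, 7.5]
grip_width: 0.392
grip_force: 21.8
```

Run:
```python
from h import *
s=sensors.observe();print(tb(s['tool_pos']),s['contact_force'],s['torque'],np.degrees(s['tool_rot']))
im,_=grab('top');im2,_=grab('side')
cv2.imwrite('pics/b.png',np.hstack([cv2.resize(im[130:290,200:440,::-1],(400,267)),cv2.resize(im2[180:380,130:430,::-1],(400,267))]))
```

```text
[81.53223321 -0.09258003] [-6.99717587  0.98246821  7.45486839] [0.12415127 1.20620499 0.00372349] [-1.79937411e+02 -4.00247541e-03  8.29645934e+01]
```

View pics/b.png

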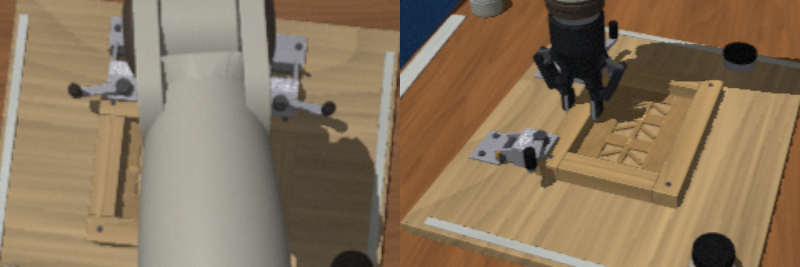

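{"fn": "jog_arm", "kwargs": {"increments": "0 0 -0.001 0 0.48; 0 0 -0.001 0 0.48; 0 0 -0.001 0 0.48; 0 0.001 -0.001 0 0.48; 0 0.002 -0.001 0 0.48; 0 0.003 -0.001 0 0.48; 0 0.004 -0.001 0 0.48; 0 0.005 -0.001 0 0.48"}}

```text
time_s: 5.3
tool_pos: [0.6268, 0.0217, 0.0446]
tool_rot: [-3.141, 0.0, 1.448]
contact_force: [-3.2, 0.3, 0.8]
grip_width: 0.479
grip_force: 1.7
```

Run:
```python
from h import *
s=sensors.observe();print(tb(s['tool_pos']),s['contact_force'],s['torque'])
```

```text
[86.46387758 -0.1475821 ] [-3.15204273  0.29638559  0.84923544] [ 0.09165615  0.67652422 -0.05678461]
```

{"fn": "jog_arm", "kwargs": {"increments": "0 0.0005 0 0 0.48; 0 0.001 0 0 0.48; 0 0.0015 0 0 0.48; 0 0.002 0 0 0.48; 0 0.0025 0 0 0.48; 0 0.003 0 0 0.48; 0 0.0035 0 0 0.48; 0 0.004 0 0 0.48"}}

```text
time_s: 6.3
tool_pos: [0.6312, 0.0212, 0.0447]
tool_rot: [3.142, -0.0, 1.448]
contact_force: [-3.1, 1.4, 1.7]
grip_width: 0.482
grip_force: 1.5
```

{"fn": "jog_arm", "kwargs": {"increments": "0 0.0004 0 0 0.48; 0 0.0008 0 0 0.48; 0 0.0012 0 0 0.48; 0 0.0016 0 0 0.48; 0 0.002 0 0 0.48; 0 0.0024 0 0 0.48; 0 0.0028 0 0 0.48; 0 0.003 0 0 0.48"}}

```text
time_s: 7.3
tool_pos: [0.6341, 0.0208, 0.0447]
tool_rot: [-3.142, -0.0, 1.448]
contact_force: [-2.8, 0.3, 1.5]
grip_width: 0.481
grip_force: 1.5
```

{"fn": "jog_arm", "kwargs": {"increments": "0 0.0003 0 0 0.48; 0 0.0006 0 0 0.48; 0 0.0009 0 0 0.48; 0 0.0012 0 0 0.48; 0 0.0015 0 0 0.48; 0 0.0018 0 0 0.48; 0 0.002 0 0 0.48; 0 0.002 0 0 0.48"}}

```text
time_s: 8.3
tool_pos: [0.6358, 0.0207, 0.0447]
tool_rot: [-3.141, -0.0, 1.448]
contact_force: [-4.3, 1.1, 3.3]
grip_width: 0.48
grip_force: 2.5
```

{"fn": "jog_arm", "kwargs": {"increments": "0 0.0002 0 0 0.48; 0 0.0004 0 0 0.48; 0 0.0006 0 0 0.48; 0 0.0008 0 0 0.48; 0 0.001 0 0 0.48; 0 0.0012 0 0 0.48; 0 0.0014 0 0 0.48; 0 0.0015 0 0 0.48"}}

```text
time_s: 9.3
tool_pos: [0.6361, 0.0206, 0.0446]
tool_rot: [-3.139, 0.0, 1.449]
contact_force: [-11.8, 0.7, 6.9]
grip_width: 0.478
grip_force: 5.7
```

{"fn": "jog_arm", "kwargs": {"increments": "0 0 -0.0003 0 0.48; 0 0 -0.0003 0 0.48; 0 0 -0.0003 0 0.48; 0 0 -0.0003 0 0.48; 0 0 -0.0003 0 0.48; 0 0 -0.0003 0 0.48; 0 0 -0.0003 0 0.48; 0 0 -0.0003 0 0.48"}}

```text
time_s: 10.3
tool_pos: [0.6361, 0.0206, 0.0446]
tool_rot: [-3.138, 0.0, 1.449]
contact_force: [-10.1, 1.0, 2.8]
grip_width: 0.481
grip_force: 5.2
```

Run:
```python
from h import *
s=sensors.observe();print(tb(s['tool_pos']),s['contact_force'],s['torque'])
im,_=grab('top');im2,_=grab('side')
cv2.imwrite('pics/d.png',np.hstack([cv2.resize(im[130:290,200:440,::-1],(400,267)),cv2.resize(im2[180:380,130:430,::-1],(400,267))]))
```

```text
[95.87700737 -0.15792995] [-10.13277022   0.96064993   2.77243026] [0.23796494 2.1463547  0.07750023]
```

View pics/d.png

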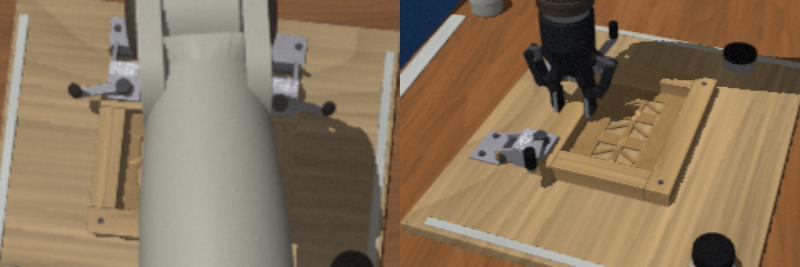

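{"fn": "jog_arm", "kwargs": {"increments": "0 -0.0015 0 0 0.48; 0 -0.003 0 0 0.5; 0 -0.003 -0.02 0 0.5; 0 -0.003 -0.06 0 0.5; -0.03 -0.003 -0.1 0 0.5; -0.08 -0.003 -0.1 0 0.5; -0.13 -0.002 -0.1 0 0.5; -0.161 -0.002 -0.1 0 0.5"}}

```text
time_s: 11.4
tool_pos: [0.6161, -0.1414, 0.147]
tool_rot: [3.139, 0.001, 1.447]
contact_force: [-0.3, 0.3, -0.4]
grip_width: 0.496
grip_force: 0.0
```

Run:
```python
from h import *
s=sensors.observe();print(tb(s['tool_pos']),s['tool_pos'],s['contact_force'])
im,_=grab('top')
cv2.imwrite('pics/e.png',cv2.resize(im[120:320,185:445,::-1],None,fx=3,fy=3,interpolation=cv2.INTER_CUBIC))
```

```text
[  95.87791011 -163.36438515] [ 0.61610242 -0.14139688  0.14704296] [-0.32569678  0.3107781  -0.4196705 ]
```

View pics/e.png

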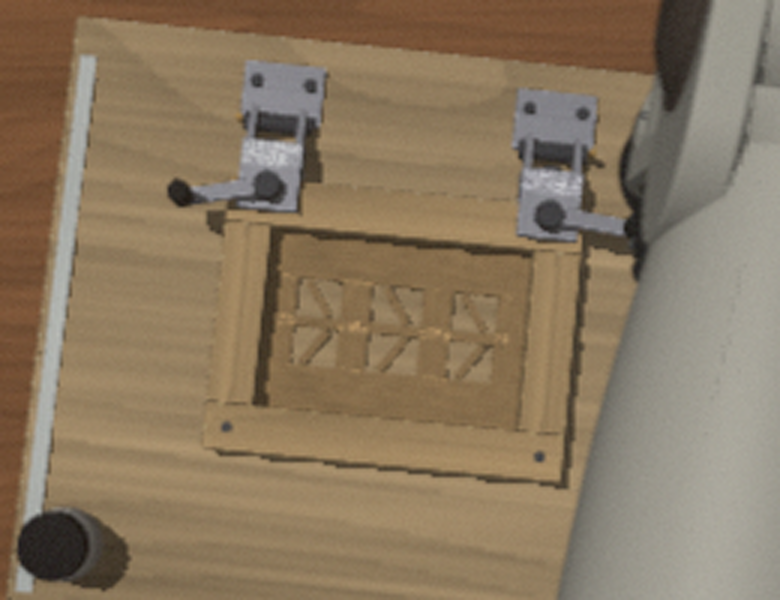

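Run:
```python
from h import *
def cr(x,y): return (x+.5)/3-.5+185,(y+.5)/3-.5+120
P=[tb(world('top',*cr(*p),z=.042)) for p in[(205,447),(205+0,401),(562,486)]];print(np.round(P,1))
fl,fr=P[0],P[2]; a=np.arctan2(-(fl-fr)[0],(fl-fr)[1]); m=(fl+fr)/2; print('yaw',np.degrees(a),'backmid',m+200*np.array([np.cos(a),np.sin(a)]))
A=np.array([97.8,-102.3]); s=sensors.observe(); t0=tb(s['tool_pos'])
print(np.degrees(s['tool_rot'][2])-np.degrees(BY))
for th in [4]+list(range(10,101,10)):
    r=np.deg2rad(th); q=A+60*np.array([-np.sin(r),-np.cos(r)]); print(th,'tool x,y mm from now',(q-t0)[::-1].round(1))
```

```text
[[ -90.6  126.5]
 [ -57.7  130.2]
 [ -92.7 -131.6]]
yaw -0.45023272018262533 backmid [108.35755719  -4.09667652]
89.85915092951757
4 tool x,y mm from now [ 4.  -2.2]
10 tool x,y mm from now [ 4.7 -8.4]
20 tool x,y mm from now [  7.4 -18.5]
30 tool x,y mm from now [ 11.9 -28. ]
40 tool x,y mm from now [ 17.8 -36.6]
50 tool x,y mm from now [ 25.2 -44. ]
60 tool x,y mm from now [ 33.8 -50. ]
70 tool x,y mm from now [ 43.3 -54.4]
80 tool x,y mm from now [ 53.4 -57.1]
90 tool x,y mm from now [ 63.8 -58. ]
100 tool x,y mm from now [ 74.2 -57.1]
```

{"fn": "jog_arm", "kwargs": {"increments": "0.004 -0.002 0 0 0.5; 0.004 -0.002 0.02 0 0.5; 0.004 -0.002 0.04 0 0.5; 0.004 -0.002 0.055 0 0.5; 0.004 -0.002 0.063 0 0.5; 0.004 -0.002 0.063 0 0.4; 0.004 -0.002 0.063 0 0.3; 0.004 -0.002 0.063 0 0.3"}}

```text
time_s: 12.45
tool_pos: [0.6148, -0.135, 0.0827]
tool_rot: [3.141, 0.0, 1.448]
contact_force: [0.2, -0.3, 0.7]
grip_width: 0.299
grip_force: 0.0
```

{"fn": "jog_arm", "kwargs": {"increments": "0.0005 -0.006 0 6 0.3; 0.0035 -0.016 0 16 0.3; 0.008 -0.026 0 26 0.3; 0.014 -0.0345 0 36 0.3; 0.021 -0.042 0 46 0.3; 0.030 -0.048 0 56 0.3; 0.039 -0.052 0 66 0.3; 0.049 -0.055 0 76 0.3"}}

```text
time_s: 13.45
tool_pos: [0.5664, -0.0797, 0.0828]
tool_rot: [3.141, -0.002, 0.116]
contact_force: [1.5, -1.6, 0.8]
grip_width: 0.3
grip_force: 1.1
```

Run:
```python
from h import *
s=sensors.observe();print(tb(s['tool_pos']),s['contact_force'],np.degrees(s['tool_rot']))
A=np.array([97.8,-102.3])
for th in (80,85,90,95,100):
    r=np.deg2rad(th); q=fb(A+60*np.array([-np.sin(r),-np.cos(r)])); print(th,inc(*q,.083,-7.05))
```

```text
[  39.01252596 -108.26809434] [ 1.49638746 -1.64913192  0.83771784] [ 1.79939523e+02 -1.07165295e-01  6.63152123e+00]
80 (array([-1.3,  4.3, -0.2]), np.float64(13.68))
85 (array([-0.8, -1. , -0.2]), np.float64(13.68))
90 (array([ 0.2, -6.1, -0.2]), np.float64(13.68))
95 (array([  1.7, -11.1,  -0.2]), np.float64(13.68))
100 (array([  3.6, -16. ,  -0.2]), np.float64(13.68))
```

{"fn": "jog_arm", "kwargs": {"increments": "0 -0.002 0 5 0.3; 0 -0.004 0 9 0.3; 0 -0.006 0 13 0.3; 0.001 -0.008 0 13 0.3; 0.001 -0.01 0 13 0.3; 0.001 -0.012 0 13 0.3; 0.001 -0.0135 0 13 0.3; 0.001 -0.0135 0 13 0.3"}}

```text
time_s: 14.45
tool_pos: [0.5659, -0.0691, 0.0824]
tool_rot: [3.135, -0.002, -0.106]
contact_force: [1.0, -19.0, -0.4]
grip_width: 0.302
grip_force: 9.4
```

Run:
```python
from h import *
s=sensors.observe();print(tb(s['tool_pos']),s['contact_force'],np.degrees(s['tool_rot']))
```

```text
[ 37.13613046 -97.77544565] [  1.039172   -18.95389027  -0.44718577] [ 1.79643524e+02 -1.29337592e-01 -6.08677336e+00]
```

{"fn": "jog_arm", "kwargs": {"increments": "0 0.004 0 0 0.3; 0 0.007 0 0 0.4; 0 0.007 -0.03 0 0.5; 0 0.007 -0.07 5 0.5; 0.01 -0.04 -0.075 15 0.5; 0.02 -0.09 -0.075 25 0.5; 0.03 -0.14 -0.075 35 0.5; 0.04 -0.19 -0.075 45 0.5"}}

```text
time_s: 15.45
tool_pos: [0.5301, -0.1694, 0.1568]
tool_rot: [-2.998, 0.021, -0.377]
contact_force: [-0.1, 0.8, -0.1]
grip_width: 0.501
grip_force: 0.0
```

Run:
```python
from h import *
s=sensors.observe();print(tb(s['tool_pos']),s['contact_force'],np.degrees(s['tool_rot']))
print(inc(*fb((84.3,157)),.155,-97.05))
```

```text
[  13.92509654 -201.68318798] [-0.14098983  0.80424433 -0.10059311] [-171.78445868    1.21519668  -21.57798013]
(array([ -21.8, -360.8,   54.4]), np.float64(75.47))
```

Run:
```python
from h import *
s=sensors.observe();print(s['q'].round(3),s['joint_vel'].round(2))
im,_=grab('top');im2,_=grab('side')
cv2.imwrite('pics/f.png',np.hstack([cv2.resize(im[100:340,180:460,::-1],(400,343)),cv2.resize(im2[120:420,130:480,::-1],(400,343))]))
```

```text
[-0.378  0.105  0.013  1.501  0.143  3.14 ] [-0.42 -0.09 -0.12  0.04  0.21  0.  ]
```

View pics/f.png

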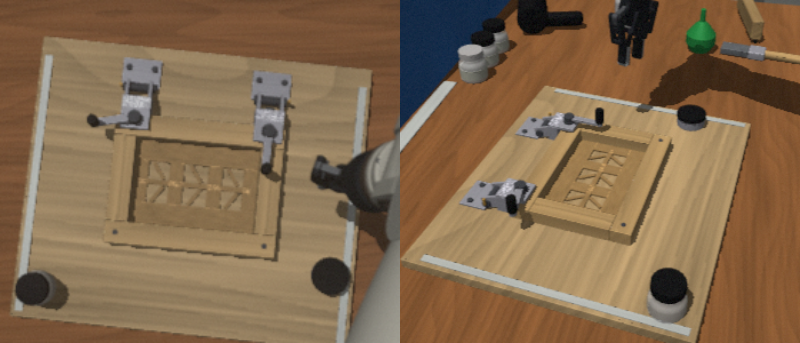

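The last joint hit its limit: yaw = q1 − q6 + π, so yaw cannot go below q1. The right lever is locked and the frame is still in place. I'll turn back and do the left lever with yaw going from 83° to 173°.

{"fn": "jog_arm", "kwargs": {"increments": "0 0 -0.02 -7 0.5; 0 0 -0.02 -15 0.5; 0 0 -0.02 -22 0.5; 0 0 -0.02 -30 0.5; 0 0 -0.02 -38 0.5; 0 0 -0.02 -46 0.5; 0 0 -0.02 -54 0.5; 0 0 -0.02 -60 0.5"}}

```text
time_s: 16.55
tool_pos: [0.5301, -0.171, 0.1767]
tool_rot: [-3.053, -0.113, 0.671]
contact_force: [0.9, -0.1, -0.1]
grip_width: 0.503
grip_force: 0.0
```

Run:
```python
from h import *
s=sensors.observe();print(s['q'].round(3),s['tool_pos'],np.degrees(s['tool_rot']),tb(s['tool_pos']))
print(inc(*fb((84.3,157)),.155,82.95))
```

```text
[-0.38   0.106  0.053  1.539  0.142  2.084] [ 0.53005121 -0.17100387  0.17671125] [-174.90164956   -6.46684357   38.4346591 ] [  14.11112986 -203.30907133]
(array([ 301.7, -196.8,   73.8]), np.float64(-44.52))
```

{"fn": "jog_arm", "kwargs": {"increments": "0.038 -0.0245 0.009 -5.5 0.5; 0.076 -0.049 0.018 -11 0.5; 0.114 -0.0735 0.028 -16.5 0.5; 0.152 -0.098 0.037 -22 0.5; 0.19 -0.123 0.046 -28 0.5; 0.228 -0.148 0.055 -34 0.5; 0.265 -0.173 0.065 -40 0.5; 0.302 -0.197 0.074 -44.5 0.5"}}

```text
time_s: 17.55
tool_pos: [0.6457, 0.1794, 0.1546]
tool_rot: [3.126, -0.143, 1.453]
contact_force: [0.2, -0.9, -0.2]
grip_width: 0.501
grip_force: 0.0
```

Run:
```python
from h import *
s=sensors.observe();R=Rot.from_euler('xyz',s['tool_rot']).as_matrix();print(s['q'].round(3),s['tool_pos'],tb(s['tool_pos']),'\n',R.round(3))
print(inc(*fb((84.3,157)),.155,82.95),inc(*fb((84.3,157)),.088,82.95))
```

```text
[0.219 0.299 0.234 1.443 0.129 1.913] [0.64571068 0.17941952 0.15461311] [ 85.88676834 158.6604348 ] 
 [[ 0.117  0.993  0.033]
 [ 0.983 -0.12   0.139]
 [ 0.142  0.016 -0.99 ]]
(array([-1.6, -1.6, -0.6]), np.float64(0.29)) (array([-11.1,  -2.6,  65.7]), np.float64(0.29))
```

{"fn": "jog_arm", "kwargs": {"increments": "-0.002 -0.002 0 -5 0.5; -0.004 -0.002 0.015 -12 0.5; -0.007 -0.002 0.035 -12 0.5; -0.009 -0.003 0.052 -12 0.5; -0.011 -0.003 0.066 -12 0.5; -0.011 -0.003 0.066 -12 0.4; -0.011 -0.003 0.066 -12 0.3; -0.011 -0.003 0.066 -12 0.3"}}

```text
time_s: 18.55
tool_pos: [0.644, 0.1755, 0.0889]
tool_rot: [3.095, -0.136, 1.659]
contact_force: [0.2, 1.1, -0.2]
grip_width: 0.304
grip_force: 0.0
```

Run:
```python
from h import *
s=sensors.observe();print(s['tool_pos'],tb(s['tool_pos']),s['contact_force'])
A=np.array([99,99.5])
for th in (14,20,30,40,50,60,70,80,90,95,100):
    r=np.deg2rad(th); q=fb(A+60*np.array([-np.sin(r),np.cos(r)])); print(th,inc(*q,.087,82.95+min(th,90)))
```

```text
[0.64399237 0.1755267  0.08887794] [ 84.65924002 154.58615182] [ 0.21099055  1.05637905 -0.23821739]
14 (array([2.8, 0.4, 2.3]), np.float64(-1.89))
20 (array([ 2.3, -5.9,  1.9]), np.float64(-7.89))
30 (array([ -0. , -16. ,   1.1]), np.float64(-17.89))
40 (array([ -4.1, -25.6,   0.2]), np.float64(-27.89))
50 (array([ -9.7, -34.4,  -1. ]), np.float64(-37.89))
60 (array([-16.7, -42. ,  -2.4]), np.float64(-47.89))
70 (array([-25. , -48.2,  -3.8]), np.float64(-57.89))
80 (array([-34.2, -52.9,  -5.3]), np.float64(-67.89))
90 (array([-44.1, -55.9,  -6.8]), np.float64(-77.89))
95 (array([-49.2, -56.8,  -7.5]), np.float64(-77.89))
100 (array([-54.4, -57.2,  -8.2]), np.float64(-77.89))
```

{"fn": "jog_arm", "kwargs": {"increments": "0.002 -0.006 0.0015 -8 0.3; 0 -0.016 0.001 -18 0.3; -0.004 -0.0255 0 -28 0.3; -0.0095 -0.0345 -0.001 -38 0.3; -0.0165 -0.042 -0.0025 -48 0.3; -0.025 -0.048 -0.004 -58 0.3; -0.034 -0.053 -0.0055 -68 0.3; -0.039 -0.0545 -0.006 -75 0.3"}}

```text
time_s: 19.55
tool_pos: [0.593, 0.1315, 0.0871]
tool_rot: [2.997, 0.01, 2.969]
contact_force: [1.3, 1.9, 1.2]
grip_width: 0.302
grip_force: 0.8
```

Run:
```python
from h import *
s=sensors.observe();print(s['tool_pos'],tb(s['tool_pos']),s['contact_force'],np.degrees(s['tool_rot']))
A=np.array([99,99.5])
for th in (85,90,95,100,105):
    r=np.deg2rad(th); q=fb(A+60*np.array([-np.sin(r),np.cos(r)])); print(th,inc(*q,.087,172.95))
```

```text
[0.59295479 0.13152779 0.0871212 ] [ 39.40775798 104.65578074] [1.25600612 1.90521652 1.1678441 ] [171.73763537   0.58687944 170.10594296]
85 (array([0.2, 0. , 0.1]), np.float64(-2.84))
90 (array([ 0.2, -5.1, -0.6]), np.float64(-2.84))
95 (array([ -0.3, -10.3,  -1.4]), np.float64(-2.84))
100 (array([ -1.3, -15.4,  -2.1]), np.float64(-2.84))
105 (array([ -2.7, -20.4,  -2.8]), np.float64(-2.84))
```

{"fn": "jog_arm", "kwargs": {"increments": "0 -0.002 0 -3 0.3; 0 -0.004 -0.0005 -3 0.3; 0 -0.006 -0.001 -3 0.3; 0 -0.008 -0.001 -3 0.3; 0 -0.01 -0.0015 -3 0.3; 0 -0.012 -0.0015 -3 0.3; 0 -0.0135 -0.002 -3 0.3; 0 -0.0135 -0.002 -3 0.3"}}

```text
time_s: 20.55
tool_pos: [0.5906, 0.1212, 0.0864]
tool_rot: [2.993, 0.016, 3.019]
contact_force: [4.1, 19.3, -1.8]
grip_width: 0.302
grip_force: 9.7
```

Run:
```python
from h import *
s=sensors.observe();print(s['tool_pos'],tb(s['tool_pos']),s['contact_force'])
```

```text
[0.59057278 0.12124878 0.08641439] [38.30535727 94.16212421] [ 4.05676907 19.33875385 -1.82698082]
```

{"fn": "jog_arm", "kwargs": {"increments": "0 0.004 0 0 0.3; 0 0.007 0 0 0.4; 0 0.007 0 0 0.5; 0 0.01 -0.03 0 0.5; 0 0.015 -0.07 0 0.5; 0 0.05 -0.08 0 0.5; 0 0.1 -0.08 0 0.5; 0 0.15 -0.08 0 0.5"}}

```text
time_s: 21.55
tool_pos: [0.606, 0.2551, 0.1871]
tool_rot: [2.999, 0.016, 3.015]
contact_force: [1.0, -0.3, -0.7]
grip_width: 0.498
grip_force: 0.0
```

Run:
```python
from h import *
s=sensors.observe();print(s['tool_pos'],s['contact_force'])
im,_=grab('top')
cv2.imwrite('pics/g.png',cv2.resize(im[120:320,185:445,::-1],None,fx=3,fy=3,interpolation=cv2.INTER_CUBIC))
```

```text
[0.60600616 0.25507957 0.18714063] [ 0.99625195 -0.29947176 -0.66380061]
```

View pics/g.png

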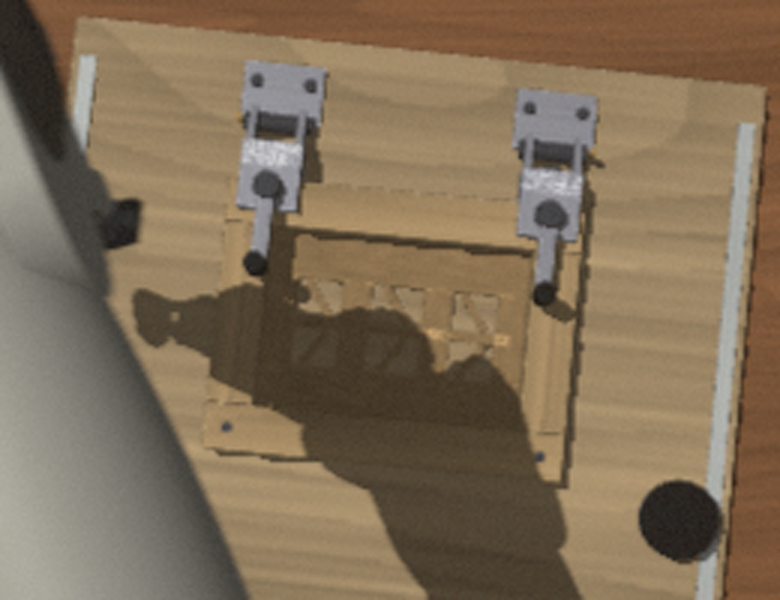

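Both levers now point to −x, with the knobs at (255,261) and (544,293). The frame corners have not moved. I'll check the lever angles before handing in.

Run:
```python
from h import *
def cr(x,y): return (x+.5)/3-.5+185,(y+.5)/3-.5+120
for h,k in(((267,184),(255,261)),((550,214),(544,293))):
    a=tb(world('top',*cr(*h),z=.07));b=tb(world('top',*cr(*k),z=.091));d=b-a
    print(d, 'from locked deg',np.degrees(np.arctan2(abs(d[1]),-d[0])),d[1])
```

```text
[-58.28591005   0.2361765 ] from locked deg 0.23216318683426035 0.23617650024537795
[-59.13231129   0.64523428] from locked deg 0.6251697813578557 0.6452342839119751
```

```bash
python3 -c "
from rig import ctrl;print(ctrl.close_job())"
```

```text
the job is handed in; nothing more can be done
None
```

The job is handed in at about 21.6 s. The frame was pressed home with about 10–12 N until it stopped, and its back bar sits roughly 4 mm off the board's centre line. Both levers measure within 1° of fully locked. That the bar bears on both stop screws is inferred from the push force, and the hand-in returned no verdict.

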